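# Close the jar rack's sliding stop into its catch

## Task

Close up the jar rack: push the upright sliding stop along its rails towards the spice jars until its sprung pin rides over the first hump of the bent steel catch and drops fully into the notch, and leave it seated there. Only push the stop, gently and with the fingertips; do not push on past the notch, lift anything, or shove the jars or the other things standing about.

Things in the scene. Friction and masses are not known exactly. Their poses are not given: they have to be found in the camera images.
- rack: fixed wooden jar rack: board 360 mm long (x), y from -76 to +120 mm, 14 mm thick; two aluminium rails along x at y = -62 and +62 mm, end wall 75 mm high at the +x end. Origin: underside, mid length, on the centreline between the rails. +x is the direction the stop is pushed (away from the robot, towards the jars)
- stop: the sliding stop, captive on the rails (cannot be lifted): upright wooden plate 112 mm wide (y), 10 mm thick (x), top edge 141 mm above the worktop; axes as the rack's. Origin: on the board, centreline, in the plate's front face (jar side). Steel shoes on the rails at both sides reach 34 mm behind its back face, up to 30 mm above the worktop; an arm on the left carries the sprung pin
- stop_push (a point): place to push on the stop: on its back face (side away from the jars), centreline, 119 mm above the worktop, 22 mm below the top edge; the face is free down to 35 mm above the worktop. Sliding takes 1 N or less; the first hump 4 to 7 N; then the pin snaps in and pulls the stop some 10 mm ahead of the finger (push falls to nothing); pushing on out of the notch takes 9 to 14 N
- pin_foot (a point): underside of the roller (10 mm diameter, 16 mm long) at the foot of the sprung upright steel pin, an 8 mm rod in the stop's arm, 94 mm left (+y) of the stop's centreline; pin axis 12 mm behind the plate's back face. The spring presses it down with 10 to 14 N
- pin (a joint): height of the pin in m above its lowest place: 0 on the bare ledge, about 0.009 on a hump of the catch, about 0.001 when seated in the notch
- catch_notch (a point): bottom of the one V notch of the catch, a bent steel strip 22 mm wide, 100 mm long, on the rack's left ledge at rack y = +94 mm (its x varies); +x along the push. A ramp rises from 38 to 12 mm before the notch; hump 9 mm high, crest 12 to 10 mm before it; V down to ledge level; the same mirrored beyond. Seated: pin_foot lies over this point
- spice_1: spice jar, 45 mm diameter, 106 mm tall, standing loose in the rack; front row, left. Origin: centre of its underside. When the stop is seated its front face stands 16 to 20 mm short of the front jars
- spice_2: spice jar of the same size, front row, right
- spice_jar_1: slimmer spice jar, 41 mm diameter, 105 mm tall, standing loose behind the two others
- timer: bystander: white kitchen timer, 64 mm diameter, 54 mm tall, at the front right of the worktop
- honey_jar: bystander: jar with a red lid, 61 mm diameter, 86 mm tall, at the front left of the worktop
Things that resemble listed ones, but are neither listed nor needed, are in the scene too. What is shaped like the spice_jar_1 but purple is not meant.

How it is judged:
By the outcome, as a careful person would: the job done as asked, in the order asked, and still so for the second after the job is handed in, with the robot touching nothing.
It also fails if it takes over 48 s, if anything falls off the work surface, if the arm or the gripper's body presses on something with over 40 N, if the wrist force passes 120 N, or if a joint passes its speed limit or range.

## Robot

A 7-joint arm with a two-finger parallel gripper is mounted at the origin on a cart in front of the work surface, level with it; the furniture and walls round the work are solid. World frame = base frame: x ahead of the robot, y to its left, z up, the work surface at z = 0. Lengths are in m, angles in rad, forces in N, time in s.
With the tool pointing down it reaches from about 0.4 to 0.85 m from the base axis. Payload 4.5 kg.
Tool frame: the origin (TCP) lies midway between the tips of the shut fingers; the grasp point (between the pads) lies 19 mm behind it; z points along the fingers, y is the direction in which the jaws open and shut (so a half turn about z gives the same grasp; the last joint's range is limited). The gripper opens to 88 mm and grips with 3 to 60 N. Pads are 18 mm wide; open, the fingers measure 123 mm over their backs; the gripper's body (75 mm by 187 mm) begins 45 mm behind the grasp point.
Start: joints at [-1.129, 0.689, -0.195, 1.565, 0.157, 0.902, -0.215], TCP at [0.248, 0.574, 0.239] pointing down, gripper open.
Joint ranges: [-3.01, 3.01], [-0.46, 2.08], [-1.47, 1.51], [0.13, 2.56], [-1, 4.14], [0.04, 2.09], [-2.66, 2.66]. Speed limits (rad/s): [2.57, 2.57, 3.14, 3.14, 3.14, 3.14, 3.14].

## Interface

Orientations are given as a unit quaternion [x, y, z, w].
In Python, from plant import sensors, optics, finish_job gives the robot as it stands. The module is installed in compiled form; this text tells all that it offers.
- The arm moves only by the tool carry_out, never from a script. Its argument "rows" is a list of rows, each an object with "claw": the opening, from 0 (shut) to 1 (fully open); "dp": the shift along the tool's x, y, z in cm, a list of three; "delta_rot": the turn, a rotation vector about the tool's x, y, z in rad, a list of three. In form: [{"claw": claw, "dp": [dx, dy, dz], "delta_rot": [rx, ry, rz]}, ...]. A call has exactly 5 rows; each row is the pose to reach, as a shift and turn from the pose measured when the call began, along the tool's axes at that moment; what a row does not reach only later rows make up. A row lasts 1/10 s, in which the tool goes at most 50 mm and 8.59 degrees, less where a joint would pass 70% of its speed; a pose out of reach is approached as far as the arm can. A call with a gripper value outside its range is refused whole. The fingers move at their own pace and stop on an object; "force" is the grip in N (left out, the last holds). Time passes only in rows, so rows that repeat a pose let the fingers close, or fill a call up. It gives the time, the measured TCP pose, the force and the opening at its end, in the units of the state.
- sensors.get_state(): the state, without advancing time (a new reading comes with each control period).
- optics.snapshot(name): name is "side" or "top" or "wrist"; returns a dict with "pixels" (384x512x3 uint8, blue, green, red), "intrinsics" (3x3 intrinsics, pixels), "rvec" (rotation vector, rad) and "tvec" (3), from world to camera coordinates, as OpenCV has them; the wrist camera has in their place "T_tool_cam" (4x4, takes a point from camera to tool coordinates, whose origin is the TCP and whose axes are the flange's). Camera axes: x right, y down, z forward; pixel columns grow to the right and rows downward; lengths in m; the calibration is good to about 2 mm. A picture is of the moment at which its call begins: read the wrist's pose just before it. There is no depth.
- finish_job(): hands the job in, once; it reports no verdict.
The state is a dict: "clock": time; "q": joint angles; "qd": joint speeds; "joint_torque": joint torques, N m; "tool_pos": TCP position; "eef_rot": TCP orientation; "contact_force": force on the tool from outside, world axes, zero at the start; "moment": the same for the moment, N m; "opening": opening from 0.0 (shut) to 1.0 (fully open).
Only numpy, scipy, OpenCV 4.12 (cv2) and the standard library are available. Lean on these libraries where they do the work, as an engineer would, in place of code of your own. Each camera call takes 0.05 s, during which the arm holds its last target.

## Working session

There is one attempt and no reset: what is moved stays moved. The work goes in short steps, Python scripts to look and compute and a tool call to move; the robot and the scene stay as the last step left them, time stands still between calls to the robot, and variables do not carry over. Pictures are saved under pics/ and viewed, and the job is handed in when it is done.

Besides the shell and the picture viewer there is one more tool, called as name(argument=value, ...) on one line, values as JSON. carry_out: Moves the arm, as the interface text tells. Its arguments: {"type":"object","properties":{"rows":{"type":"array"},"force":{"type":"number"}},"required":["rows"]}

```bash
mkdir -p pics; python3 - <<'E'
from plant import sensors, optics
import cv2,numpy as np,pickle
s=sensors.get_state()
for k,v in s.items(): print(k,np.round(v,4))
for n in ['side','top','wrist']:
    d=optics.snapshot(n); cv2.imwrite(f'pics/{n}0.png',d['pixels']); pickle.dump(d,open(f'{n}0.pkl','wb'))
    print(n,{k:np.round(v,4).tolist() for k,v in d.items() if k!='pixels'})
E
```

```text
clock 0.0
q [-1.1292  0.69   -0.1945  1.5663  0.1573  0.9025 -0.2151]
qd [-0.002  -0.0002 -0.0014  0.0001 -0.0012 -0.0008  0.0005]
joint_torque [ 3.00000e-04 -5.27564e+01 -1.26670e+00 -1.53428e+01 -5.26000e-02
  6.60000e-03  2.00000e-04]
tool_pos [0.2477 0.5732 0.2379]
eef_rot [ 2.024e-01  9.793e-01 -9.000e-04 -1.000e-04]
contact_force [-0.0251  0.4787  0.3212]
moment [ 0.0144 -0.0004  0.0138]
opening 0.9967
side {'intrinsics': [[482.9577, 0.0, 254.9856], [0.0, 482.9577, 185.7824], [0.0, 0.0, 1.0]], 'rvec': [0.1406, -2.8513, 1.2553], 'tvec': [0.5393, 0.2263, 0.9434]}
top {'intrinsics': [[491.9526, 0.0, 256.6628], [0.0, 491.9526, 188.9404], [0.0, 0.0, 1.0]], 'rvec': [2.1658, -2.1294, 0.1642], 'tvec': [-0.2158, 0.559, 1.1149]}
wrist {'intrinsics': [[268.3399, 0.0, 263.9865], [0.0, 268.3399, 193.13], [0.0, 0.0, 1.0]], 'T_tool_cam': [[-0.0002, -0.9498, -0.313, 0.0815], [1.0, -0.0002, -0.0001, -0.0005], [0.0, -0.313, 0.9498, -0.1453], [0.0, 0.0, 0.0, 1.0]]}
```

View pics/side0.png

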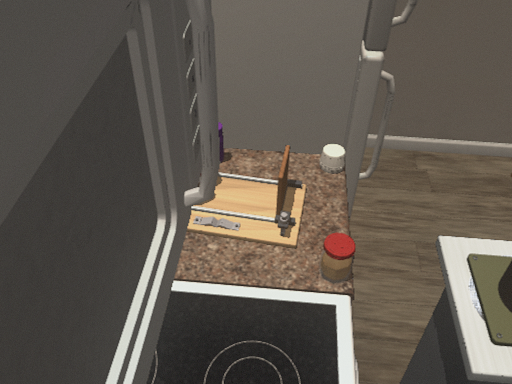

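View pics/top0.png

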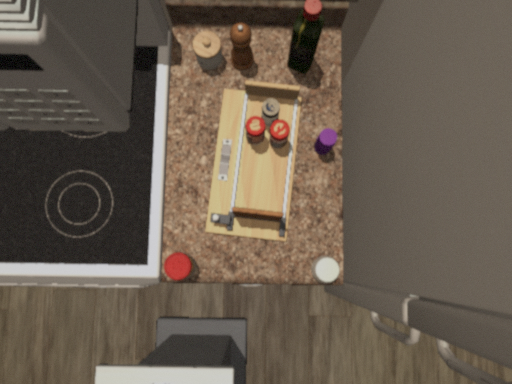

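View pics/wrist0.png

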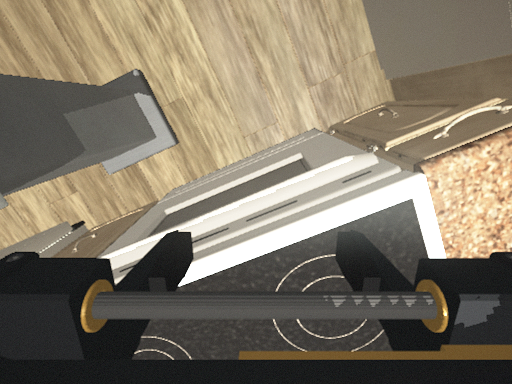

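```bash
cat > h.py <<'E'
import cv2,numpy as np,pickle
from scipy.spatial.transform import Rotation as R
def cam(d,state=None):
    K=np.array(d['intrinsics'])
    if 'rvec' in d:
        Rm=cv2.Rodrigues(np.array(d['rvec'],float))[0]; t=np.array(d['tvec'],float).ravel()
    else:
        T=np.eye(4);T[:3,:3]=R.from_quat(state['eef_rot']).as_matrix();T[:3,3]=state['tool_pos']
        Ti=np.linalg.inv(T@np.array(d['T_tool_cam'])); Rm=Ti[:3,:3];t=Ti[:3,3]
    return K,Rm,t
def onz(c,uv,z):
    K,Rm,t=c; r=Rm.T@np.linalg.inv(K)@np.array([uv[0],uv[1],1.]); o=-Rm.T@t
    return o+r*(z-o[2])/r[2]
def proj(c,p):
    K,Rm,t=c; q=K@(Rm@np.asarray(p,float)+t); return q[:2]/q[2]
def tri(cs,uvs):
    A=[];b=[]
    for c,uv in zip(cs,uvs):
        K,Rm,t=c;r=Rm.T@np.linalg.inv(K)@np.array([uv[0],uv[1],1.]);r/=np.linalg.norm(r);o=-Rm.T@t
        M=np.eye(3)-np.outer(r,r);A.append(M);b.append(M@o)
    return np.linalg.lstsq(np.vstack(A),np.hstack(b),rcond=None)[0]
def crop(im,x0,y0,x1,y1,f,name):
    c=cv2.resize(im[y0:y1,x0:x1],None,fx=f,fy=f,interpolation=cv2.INTER_CUBIC)
    for x in range((x0+9)//10*10,x1,10):
        cv2.line(c,(int((x-x0+.5)*f),0),(int((x-x0+.5)*f),6),(0,255,255),1); cv2.putText(c,str(x),(int((x-x0+.5)*f)-10,17),0,.35,(0,255,255),1)
    for y in range((y0+9)//10*10,y1,10):
        cv2.line(c,(0,int((y-y0+.5)*f)),(6,int((y-y0+.5)*f)),(0,255,255),1); cv2.putText(c,str(y),(8,int((y-y0+.5)*f)+4),0,.35,(0,255,255),1)
    cv2.imwrite(name,c)
E
python3 - <<'E'
from h import *
t=pickle.load(open('top0.pkl','rb'));s=pickle.load(open('side0.pkl','rb'))
crop(t['pixels'],190,70,350,245,5 if 0 else 3.4,'pics/topc.png')
crop(t['pixels'],200,190,310,245,7,'pics/topc2.png')
crop(s['pixels'],185,140,315,250,5.4,'pics/sidec.png')
ct=cam(t);cs=cam(s)
print('cams',-ct[1].T@ct[2],-cs[1].T@cs[2])
E
```

```text
cams [ 0.39315556 -0.20121931  1.18619883] [0.49941086 0.59076208 0.7960425 ]
```

View pics/topc.png

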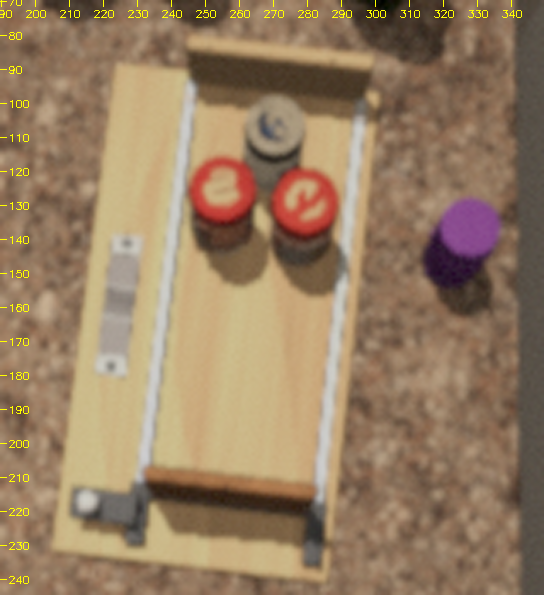

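View pics/topc2.png

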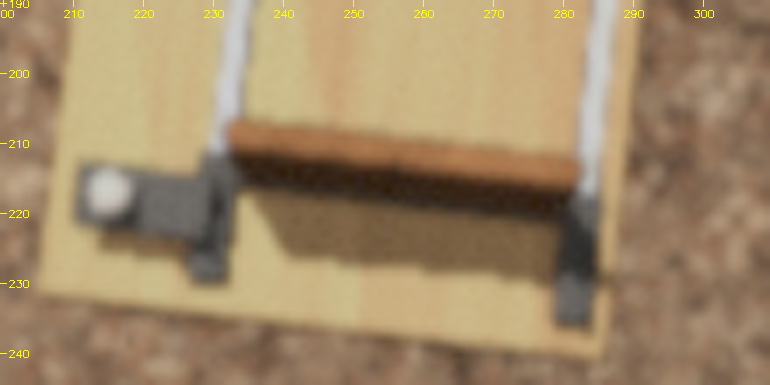

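View pics/sidec.png

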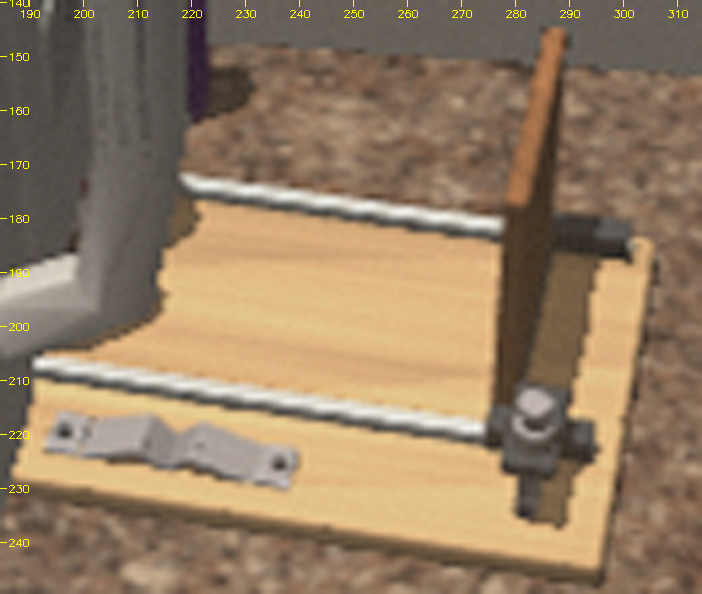

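```bash
cat > pose.py <<'E'
from h import *
from scipy.optimize import least_squares
t=pickle.load(open('top0.pkl','rb'));s=pickle.load(open('side0.pkl','rb'))
ct=cam(t);cs=cam(s)
def T(X,Y): return (190+X/3.4-.5,70+Y/3.4-.5)
def S(X,Y): return (185+X/5.4-.5,140+Y/5.4-.5)
def w(p,l): # l local
    c,s_=np.cos(p[2]),np.sin(p[2]); return np.array([p[0]+c*l[0]-s_*l[1],p[1]+s_*l[0]+c*l[1],l[2]])
obs=[(ct,T(52,549),(-.18,.12,.014)),(ct,T(326,580),(-.18,-.076,.014)),(ct,T(117,64),(.18,.12,.014)),
(cs,S(600,568),(-.18,.12,.014)),(cs,S(652,243),(-.18,-.076,.014))]
def f(p): return np.concatenate([proj(c,w(p,l))-uv for c,uv,l in obs])
r=least_squares(f,[.5,-.15,-.1]);p=r.x
if __name__=='__main__':
    print(p,np.round(r.fun,1))
    def loc(P): d=P[:2]-p[:2];c,s_=np.cos(p[2]),np.sin(p[2]);return np.round([c*d[0]+s_*d[1],-s_*d[0]+c*d[1]],4)
    # stop top edge: topc2 scale 7
    def T2(X,Y): return (200+X/7-.5,190+Y/7-.5)
    for n,uv in [('FL',T2(230,121)),('BL',T2(230,150)),('FR',T2(580,158)),('BR',T2(580,187))]:
        P=onz(ct,uv,.141);print('stop',n,P,loc(P))
    for n,uv in [('side FLtop',S(512,203)),('side BLtop',S(529,207)),('side FRtop',S(548,30)),('BRtop',S(566,33))]:
        P=onz(cs,uv,.141);print(n,P,loc(P))
    for n,uv in [('catch farL',T(112,236)),('farR',T(142,236)),('nearL',T(95,374)),('nearR',T(127,376))]:
        P=onz(ct,uv,.0155);print(n,loc(P))
    for n,uv in [('catch farend',S(43,440)),('far2',S(60,412)),('near1',S(290,488)),('near2',S(300,450)),('notch front',S(180,463)),('notch back',S(190,432))]:
        P=onz(cs,uv,.0155);print('side',n,loc(P))
    for n,uv,z in [('sp1',T(223,190),.106),('sp2',T(305,201),.106),('sj',T(275,125),.105),('purple',T(470,228),.105)]:
        P=onz(ct,uv,z);print(n,P,loc(P))
    for n,uv,z in [('timer',(327,270),.054),('honey',(178,266),.086)]:
        P=onz(ct,uv,z);print(n,P,loc(P))
    print('pin', tri([ct,cs],[T2(111,191),S(538,400)]), loc(tri([ct,cs],[T2(111,191),S(538,400)])))
    print('purple side tri')
E
python3 pose.py
```

```text
[ 0.63059909 -0.22117306 -0.09923531] [-0.4  0.1  1.   0.6 -0.5 -1.5 -0.1  0.5  0.8 -0.4]
stop FL [ 0.50849084 -0.15456985  0.141     ] [-0.1281  0.0542]
stop BL [ 0.49960816 -0.15478056  0.141     ] [-0.1369  0.0531]
stop FR [ 0.49899322 -0.26147436  0.141     ] [-0.127  -0.0531]
stop BR [ 0.49013008 -0.2615527   0.141     ] [-0.1358 -0.0541]
side FLtop [ 0.5078204  -0.15332142  0.141     ] [-0.1289  0.0554]
side BLtop [ 0.50128136 -0.15173591  0.141     ] [-0.1356  0.0563]
side FRtop [ 0.49898692 -0.26197404  0.141     ] [-0.1269 -0.0536]
BRtop [ 0.49155819 -0.26079194  0.141     ] [-0.1344 -0.0532]
catch farL [0.0477 0.1056]
farR [0.0502 0.0842]
nearL [-0.0534  0.1049]
nearR [-0.0522  0.0822]
side catch farend [0.0524 0.0982]
side far2 [0.05   0.0815]
side near1 [-0.0522  0.1035]
side near2 [-0.0517  0.0823]
side notch front [-0.0056  0.0992]
side notch back [-0.0053  0.0816]
sp1 [ 0.6984118  -0.20002972  0.106     ] [0.0654 0.0278]
sp2 [ 0.69187744 -0.25468931  0.106     ] [ 0.0643 -0.0273]
sj [ 0.74422933 -0.23411478  0.105     ] [ 0.1144 -0.0016]
purple [ 0.6756953  -0.36459715  0.105     ] [ 0.0591 -0.1383]
timer [ 0.37733946 -0.36917244  0.054     ] [-0.2374 -0.1724]
honey [ 0.38111054 -0.03531084  0.086     ] [-0.2667  0.1602]
pin [ 0.49234923 -0.11379367  0.07599645] [-0.1482  0.0932]
purple side tri
```

```bash
python3 - <<'E'
from pose import *
crop(t['pixels'],0,0,200,140,4,'pics/topmw.png')
crop(s['pixels'],50,0,250,384,2.0,'pics/sidemw.png')
P=tri([ct,cs],[(163,45),(207,192)]);print(P,proj(ct,P),proj(cs,P))
E
```

```text
[ 0.71005536 -0.00853965  0.27241544] [156.30819974  94.11551811] [157.49952139 166.50934481]
```

View pics/topmw.png

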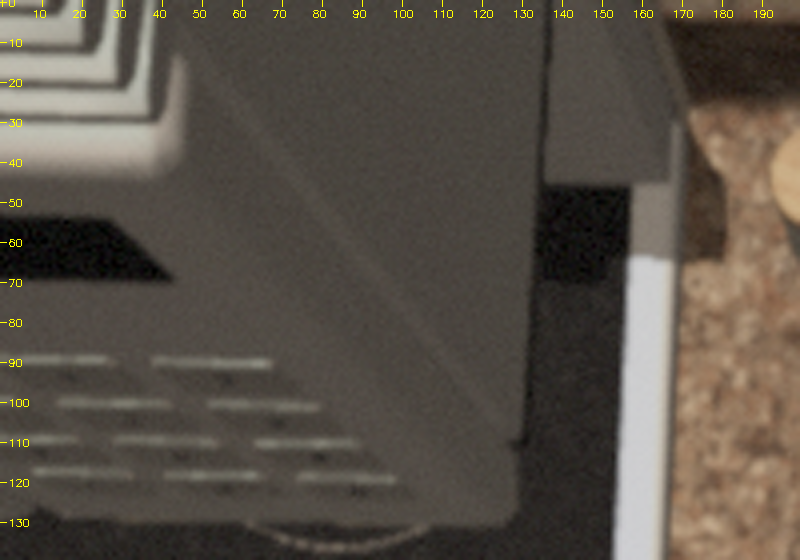

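View pics/sidemw.png

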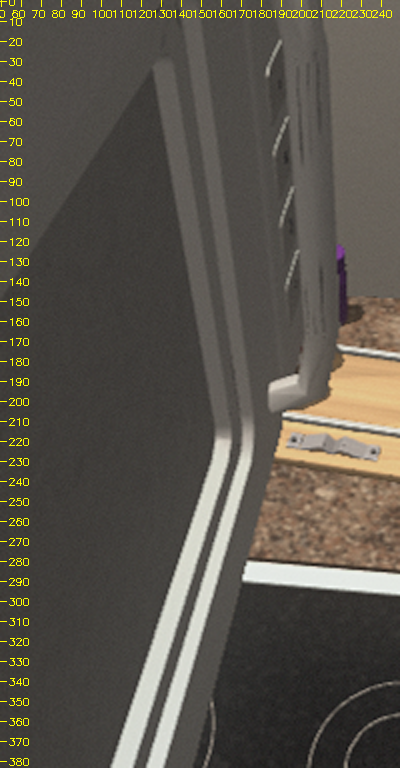

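```bash
python3 - <<'E'
from pose import *
for a,b in [((129,130),(187,205)),((129,130),(190,190)),((129,130),(205,197)),((118,131),(205,197))]:
    P=tri([ct,cs],[a,b]);print(P,proj(ct,P),proj(cs,P))
E
```

```text
[0.64856933 0.04807452 0.24334544] [128.97421658 128.56179836] [188.69713058 205.44111122]
[0.64216946 0.04101564 0.27032333] [128.96128779 128.10017295] [192.21498261 190.58211353]
[0.6309329  0.04251161 0.26231058] [128.90557048 134.86771003] [199.35850411 195.40225663]
[0.62587077 0.05904982 0.27805228] [117.93582651 135.19273678] [200.0720443  195.62226454]
```

```bash
cat > mv.py <<'E'
import sys
from pose import *
from plant import sensors
def info(tgt,loc=True,yaw=True):
    st=sensors.get_state(); Rm=R.from_quat(st['eef_rot']).as_matrix()
    P=w(p,tgt) if loc else np.array(tgt)
    h=p[2]+np.pi
    Rd=np.array([[np.cos(h),np.sin(h),0],[np.sin(h),-np.cos(h),0],[0,0,-1]])
    c,s_=np.cos(p[2]),np.sin(p[2]);d=np.array(st['tool_pos'])-[p[0],p[1],0]
    print('clock',st['clock'],'pos',np.round(st['tool_pos'],4),'local',np.round([c*d[0]+s_*d[1],-s_*d[0]+c*d[1],d[2]],4))
    print('dp cm',np.round(100*Rm.T@(P-st['tool_pos']),2),'rot',np.round(R.from_matrix(Rm.T@Rd).as_rotvec(),3),'F',np.round(st['contact_force'],2))
if __name__=='__main__':
    a=[float(x) for x in sys.argv[1:4]]; info(a,len(sys.argv)<5)
E
python3 mv.py 0.47 0.2 0.25 w; python3 mv.py -0.19 0 0.2
```

```text
clock 0.15 pos [0.2477 0.5733 0.2381] local [-0.4597  0.7526  0.2381]
dp cm [-35.21 -25.46  -1.15] rot [-0.001 -0.    -0.308] F [ 0.46 -0.12  0.15]
clock 0.15 pos [0.2477 0.5733 0.2381] local [-0.4597  0.7526  0.2381]
dp cm [-48.55 -63.52   3.9 ] rot [-0.001 -0.    -0.308] F [ 0.46 -0.12  0.15]
```

carry_out(rows=[{"claw": 0, "dp": [-3, -2.2, 0], "delta_rot": [0, 0, -0.06]}, {"claw": 0, "dp": [-6.5, -4.7, -0.3], "delta_rot": [0, 0, -0.12]}, {"claw": 0, "dp": [-10, -7.2, -0.5], "delta_rot": [0, 0, -0.18]}, {"claw": 0, "dp": [-13.5, -9.7, -0.7], "delta_rot": [0, 0, -0.24]}, {"claw": 0, "dp": [-17, -12.2, -1], "delta_rot": [0, 0, -0.308]}], force=20)

```text
clock: 0.65
tool_pos: [0.356, 0.3922, 0.2481]
eef_rot: [0.048, 0.999, -0.001, -0.0]
contact_force: [1.1, 1.0, -0.0]
opening: 0.573
```

```bash
python3 mv.py 0.47 0.2 0.25 w; python3 mv.py -0.19 0 0.2
```

```text
clock 0.65 pos [0.356  0.3922 0.2481] local [-0.334   0.5831  0.2481]
dp cm [-13.21 -18.02  -0.16] rot [-0.002 -0.     0.002] F [ 1.14  1.03 -0.  ]
clock 0.65 pos [0.356  0.3922 0.2481] local [-0.334   0.5831  0.2481]
dp cm [-14.26 -58.33   4.92] rot [-0.002 -0.     0.002] F [ 1.14  1.03 -0.  ]
```

carry_out(rows=[{"claw": 0, "dp": [-2.5, -3.5, 0], "delta_rot": [0, 0, 0]}, {"claw": 0, "dp": [-5, -7, 0], "delta_rot": [0, 0, 0]}, {"claw": 0, "dp": [-7.5, -11, 0], "delta_rot": [0, 0, 0]}, {"claw": 0, "dp": [-10, -15, 0], "delta_rot": [0, 0, 0]}, {"claw": 0, "dp": [-12, -19, 0], "delta_rot": [0, 0, 0]}])

```text
clock: 1.15
tool_pos: [0.4581, 0.1894, 0.2484]
eef_rot: [0.049, 0.999, -0.001, -0.0]
contact_force: [0.5, 0.4, 1.2]
opening: 0.116
```

carry_out(rows=[{"claw": 0, "dp": [-0.5, -4, 0], "delta_rot": [0, 0, 0]}, {"claw": 0, "dp": [-0.5, -8, 0], "delta_rot": [0, 0, 0]}, {"claw": 0, "dp": [-0.5, -12, 0], "delta_rot": [0, 0, 0]}, {"claw": 0, "dp": [-0.5, -16, 0], "delta_rot": [0, 0, 0]}, {"claw": 0, "dp": [-0.5, -20, 0], "delta_rot": [0, 0, 0]}])

```text
clock: 1.65
tool_pos: [0.4431, -0.0118, 0.2487]
eef_rot: [0.049, 0.999, -0.001, -0.0]
contact_force: [0.9, -0.1, 0.1]
opening: 0.006
```

```bash
python3 mv.py -0.19 0 0.2
```

```text
clock 1.65 pos [ 0.4431 -0.0118  0.2487] local [-0.2073  0.1898  0.2487]
dp cm [ -1.69 -18.97   4.92] rot [-0.002 -0.     0.002] F [ 0.91 -0.14  0.08]
```

carry_out(rows=[{"claw": 0, "dp": [0, -4, 0], "delta_rot": [0, 0, 0]}, {"claw": 0, "dp": [0, -8, 0], "delta_rot": [0, 0, 0]}, {"claw": 0, "dp": [0, -12, 1], "delta_rot": [0, 0, 0]}, {"claw": 0, "dp": [0, -16, 2], "delta_rot": [0, 0, 0]}, {"claw": 0, "dp": [0, -19, 3], "delta_rot": [0, 0, 0]}])

```text
clock: 2.15
tool_pos: [0.4239, -0.2037, 0.2187]
eef_rot: [0.05, 0.999, -0.002, -0.0]
contact_force: [0.3, -0.9, -0.3]
opening: 0.006
```

```bash
python3 mv.py -0.19 0 0.11; python3 - <<'E'
from h import *
from plant import sensors,optics
st=sensors.get_state()
for n in ['wrist','top']:
    d=optics.snapshot(n);cv2.imwrite(f'pics/{n}1.png',d['pixels']);pickle.dump((st,d),open(f'{n}1.pkl','wb'))
E
```

```text
clock 2.15 pos [ 0.4239 -0.2037  0.2187] local [-0.2074 -0.0031  0.2187]
dp cm [-1.75  0.35 10.87] rot [-0.003 -0.    -0.001] F [ 0.26 -0.88 -0.26]
```

View pics/wrist1.png

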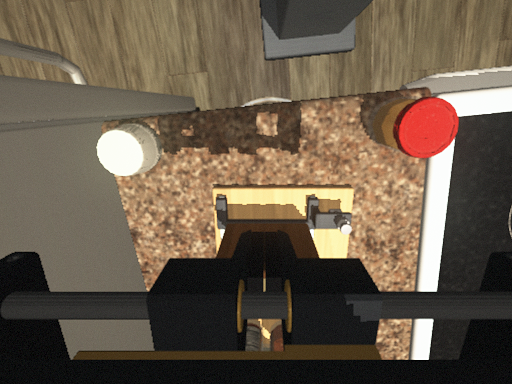

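View pics/top1.png

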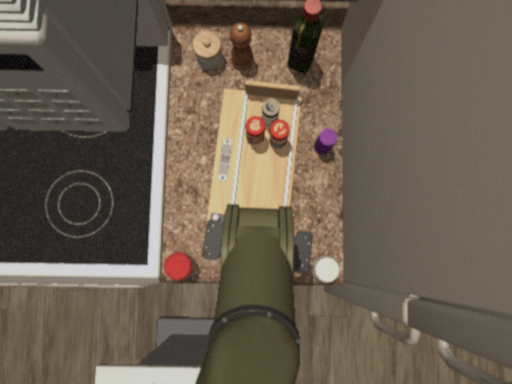

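carry_out(rows=[{"claw": 0, "dp": [0, 0, 2.5], "delta_rot": [0, 0, 0]}, {"claw": 0, "dp": [-0.3, 0.3, 5], "delta_rot": [0, 0, 0]}, {"claw": 0, "dp": [-0.6, 0.3, 7.5], "delta_rot": [0, 0, 0]}, {"claw": 0, "dp": [-0.9, 0.3, 9.5], "delta_rot": [0, 0, 0]}, {"claw": 0, "dp": [-1.2, 0.3, 11], "delta_rot": [0, 0, 0]}])

```text
clock: 2.75
tool_pos: [0.4345, -0.203, 0.1066]
eef_rot: [0.052, 0.999, -0.001, -0.002]
contact_force: [0.3, -0.2, -0.0]
opening: 0.005
```

```bash
python3 mv.py -0.17 0 0.11; python3 - <<'E'
from h import *
from plant import sensors,optics
st=sensors.get_state()
for n in ['side']:
    d=optics.snapshot(n);crop(d['pixels'],185,100,345,260,3.7,f'pics/{n}2.png')
E
```

```text
clock 2.75 pos [ 0.4345 -0.203   0.1066] local [-0.1969 -0.0014  0.1066]
dp cm [-2.69  0.15 -0.35] rot [-0.003 -0.004 -0.005] F [ 0.25 -0.22 -0.03]
```

View pics/side2.png

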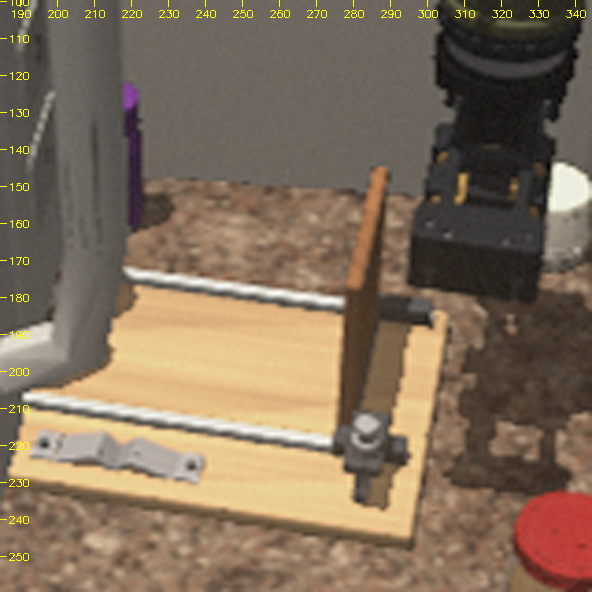

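```bash
python3 - <<'E'
from pose import *
for z in (.13,.15,.17,.19):
    for dx in (-.0375,.0375):
        q=proj(cs,w(p,(-.197+dx,.093,z))); print(z,dx,np.round(q,1),'crop',np.round((q-[185,100]+.5)*3.7))
E
```

```text
0.13 -0.0375 [328.8 200.9] crop [534. 375.]
0.13 0.0375 [291.3 195.5] crop [395. 355.]
0.15 -0.0375 [330.  193.6] crop [539. 348.]
0.15 0.0375 [291.9 188.2] crop [398. 328.]
0.17 -0.0375 [331.3 186. ] crop [543. 320.]
0.17 0.0375 [292.6 180.6] crop [400. 300.]
0.19 -0.0375 [332.6 178.2] crop [548. 291.]
0.19 0.0375 [293.3 172.9] crop [403. 271.]
```

carry_out(rows=[{"claw": 0, "dp": [-0.9, 0.1, -0.1], "delta_rot": [0, 0, 0]}, {"claw": 0, "dp": [-1.8, 0.1, -0.2], "delta_rot": [0, 0, 0]}, {"claw": 0, "dp": [-2.6, 0.1, -0.2], "delta_rot": [0, 0, 0]}, {"claw": 0, "dp": [-3.3, 0.1, -0.2], "delta_rot": [0, 0, 0]}, {"claw": 0, "dp": [-3.8, 0.1, -0.2], "delta_rot": [0, 0, 0]}])

```text
clock: 3.3
tool_pos: [0.4736, -0.2058, 0.1075]
eef_rot: [0.052, 0.999, -0.001, -0.002]
contact_force: [-0.5, 0.0, 0.7]
opening: 0.008
```

carry_out(rows=[{"claw": 0, "dp": [-0.3, 0, 0], "delta_rot": [0, 0, 0]}, {"claw": 0, "dp": [-0.6, 0, 0], "delta_rot": [0, 0, 0]}, {"claw": 0, "dp": [-0.9, 0, 0], "delta_rot": [0, 0, 0]}, {"claw": 0, "dp": [-1.2, 0, 0], "delta_rot": [0, 0, 0]}, {"claw": 0, "dp": [-1.5, 0, 0], "delta_rot": [0, 0, 0]}])

```text
clock: 3.8
tool_pos: [0.4883, -0.2074, 0.1074]
eef_rot: [0.052, 0.999, -0.001, -0.002]
contact_force: [-1.3, -0.8, -0.6]
opening: 0.006
```

```bash
python3 mv.py -0.02 0 0.11; python3 - <<'E'
from h import *
from plant import sensors,optics
for n in ['side','top']:
    d=optics.snapshot(n);pickle.dump(d,open(f'{n}3.pkl','wb'))
    crop(d['pixels'],*((185,100,345,260) if n=='side' else (190,70,350,245)),3.4,f'pics/{n}3.png')
E
```

```text
clock 3.8 pos [ 0.4883 -0.2074  0.1074] local [-0.1429 -0.0004  0.1074]
dp cm [-12.29   0.1   -0.32] rot [-0.002 -0.005 -0.005] F [-1.31 -0.78 -0.61]
```

View pics/side3.png

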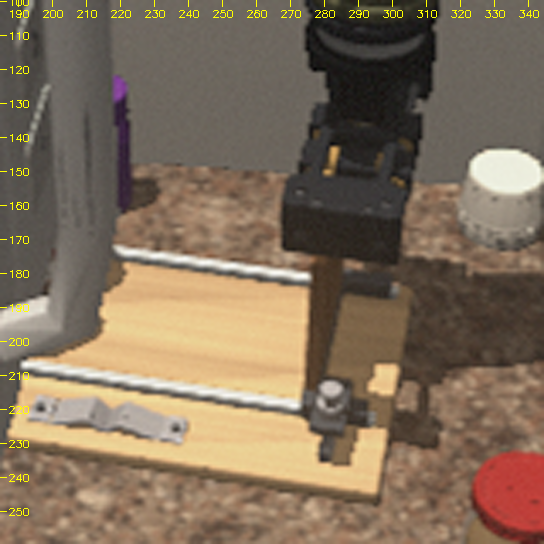

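View pics/top3.png

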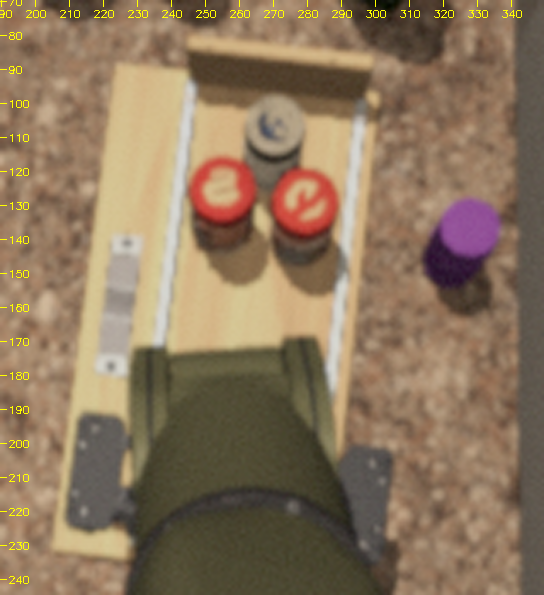

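carry_out(rows=[{"claw": 0, "dp": [-0.4, 0, 0], "delta_rot": [0, 0, 0]}, {"claw": 0, "dp": [-0.9, 0, -0.1], "delta_rot": [0, 0, 0]}, {"claw": 0, "dp": [-1.4, 0, -0.1], "delta_rot": [0, 0, 0]}, {"claw": 0, "dp": [-1.9, 0, -0.1], "delta_rot": [0, 0, 0]}, {"claw": 0, "dp": [-2.4, 0, -0.1], "delta_rot": [0, 0, 0]}])

```text
clock: 4.4
tool_pos: [0.5135, -0.2099, 0.1084]
eef_rot: [0.052, 0.999, -0.001, -0.002]
contact_force: [0.3, 0.8, 0.1]
opening: 0.008
```

carry_out(rows=[{"claw": 0, "dp": [-0.5, 0, 0], "delta_rot": [0, 0, 0]}, {"claw": 0, "dp": [-1.0, 0, -0.1], "delta_rot": [0, 0, 0]}, {"claw": 0, "dp": [-1.5, 0, -0.1], "delta_rot": [0, 0, 0]}, {"claw": 0, "dp": [-2.0, 0, -0.1], "delta_rot": [0, 0, 0]}, {"claw": 0, "dp": [-2.5, 0, -0.1], "delta_rot": [0, 0, 0]}])

```text
clock: 4.9
tool_pos: [0.5389, -0.2125, 0.1094]
eef_rot: [0.052, 0.999, -0.001, -0.002]
contact_force: [-0.4, 0.5, 0.4]
opening: 0.006
```

carry_out(rows=[{"claw": 0, "dp": [-0.5, 0, 0], "delta_rot": [0, 0, 0]}, {"claw": 0, "dp": [-1.0, 0, -0.1], "delta_rot": [0, 0, 0]}, {"claw": 0, "dp": [-1.5, 0, -0.1], "delta_rot": [0, 0, 0]}, {"claw": 0, "dp": [-2.0, 0, -0.1], "delta_rot": [0, 0, 0]}, {"claw": 0, "dp": [-2.4, 0, -0.1], "delta_rot": [0, 0, 0]}])

```text
clock: 5.4
tool_pos: [0.5633, -0.215, 0.1103]
eef_rot: [0.052, 0.999, -0.001, -0.001]
contact_force: [-0.6, 0.4, 0.9]
opening: 0.009
```

```bash
python3 mv.py -0.045 0 0.11; python3 - <<'E'
from h import *
from plant import sensors,optics
for n in ['side']:
    d=optics.snapshot(n);pickle.dump(d,open(f'{n}4.pkl','wb'))
    crop(d['pixels'],185,160,315,250,5,f'pics/{n}4.png')
E
```

```text
clock 5.4 pos [ 0.5633 -0.215   0.1103] local [-0.0676 -0.0005  0.1103]
dp cm [-2.26  0.06  0.03] rot [-0.002 -0.003 -0.005] F [-0.56  0.42  0.89]
```

View pics/side4.png

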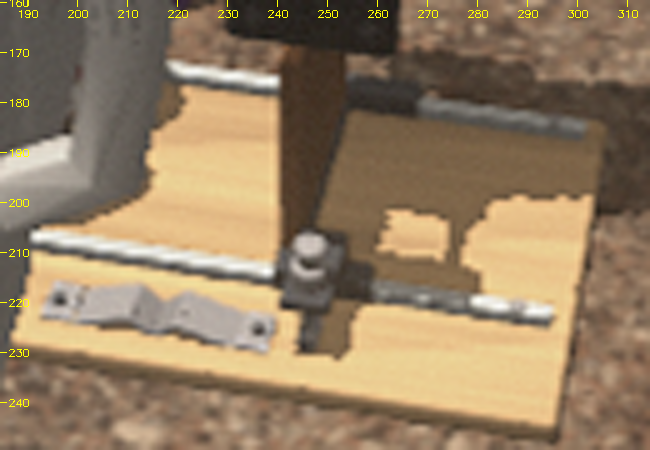

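```bash
python3 - <<'E'
from pose import *
def loc(P): d=P[:2]-p[:2];c,s_=np.cos(p[2]),np.sin(p[2]);return np.round([c*d[0]+s_*d[1],-s_*d[0]+c*d[1]],4)
def S5(X,Y): return (185+X/5-.5,160+Y/5-.5)
print('foot',loc(onz(cs,S5(307,345),.015)))
for n,uv in [('hump1 near crest',S5(197,296)),('V front',S5(162,333)),('V back',S5(172,302)),('hump2 crest top',S5(145,288)),('hump2 front',S5(128,323)),('hole near',S5(259,328)),('hole far',S5(60,299))]:
    print(n,loc(onz(cs,uv,.015)),loc(onz(cs,uv,.023)))
# pin top height vs pin axis
for x in (-.072,-.0696,-.067):
    print(x,np.round((proj(cs,w(p,(x,.094,.015)))-[185,160]+.5)*5))
for x in (-.004,-.002,0,.002,.004):
    print(x,np.round((proj(cs,w(p,(x,.094,.0155)))-[185,160]+.5)*5),'crests',[np.round((proj(cs,w(p,(x+k,.094,.0245)))-[185,160]+.5)*5) for k in(-.011,.011)],'holes',[np.round((proj(cs,w(p,(x+k,.094,.0155)))-[185,160]+.5)*5) for k in(-.044,.044)])
E
```

```text
foot [-0.0677  0.0957]
hump1 near crest [-0.0138  0.0769] [-0.0158  0.0842]
V front [-0.0041  0.1017] [-0.0062  0.1088]
V back [-0.0038  0.0827] [-0.0059  0.09  ]
hump2 crest top [0.0101 0.0768] [0.0078 0.0842]
hump2 front [0.012  0.0989] [0.0098 0.1061]
hole near [-0.045   0.0901] [-0.0467  0.0974]
hole far [0.0453 0.091 ] [0.0426 0.0983]
-0.072 [318. 344.]
-0.0696 [312. 343.]
-0.067 [306. 342.]
-0.004 [166. 320.] crests [array([190., 309.]), array([141., 302.])] holes [array([264., 335.]), array([ 70., 305.])]
-0.002 [162. 319.] crests [array([185., 309.]), array([137., 301.])] holes [array([259., 334.]), array([ 65., 304.])]
0 [157. 318.] crests [array([181., 308.]), array([132., 300.])] holes [array([255., 333.]), array([ 61., 303.])]
0.002 [153. 318.] crests [array([177., 307.]), array([128., 300.])] holes [array([250., 333.]), array([ 56., 303.])]
0.004 [149. 317.] crests [array([172., 307.]), array([123., 299.])] holes [array([246., 332.]), array([ 52., 302.])]
```

carry_out(rows=[{"claw": 0, "dp": [-0.4, 0, 0], "delta_rot": [0, 0, 0]}, {"claw": 0, "dp": [-0.8, 0, 0], "delta_rot": [0, 0, 0]}, {"claw": 0, "dp": [-1.2, 0, 0], "delta_rot": [0, 0, 0]}, {"claw": 0, "dp": [-1.6, 0, 0], "delta_rot": [0, 0, 0]}, {"claw": 0, "dp": [-2.0, 0, 0], "delta_rot": [0, 0, 0]}])

```text
clock: 5.95
tool_pos: [0.5843, -0.2171, 0.1104]
eef_rot: [0.052, 0.999, -0.001, -0.001]
contact_force: [-0.6, -1.1, -0.3]
opening: 0.005
```

carry_out(rows=[{"claw": 0, "dp": [-0.2, 0, 0], "delta_rot": [0, 0, 0]}, {"claw": 0, "dp": [-0.4, 0, 0], "delta_rot": [0, 0, 0]}, {"claw": 0, "dp": [-0.6, 0, 0], "delta_rot": [0, 0, 0]}, {"claw": 0, "dp": [-0.8, 0, 0], "delta_rot": [0, 0, 0]}, {"claw": 0, "dp": [-1.0, 0, 0], "delta_rot": [0, 0, 0]}])

```text
clock: 6.45
tool_pos: [0.5944, -0.2181, 0.1104]
eef_rot: [0.052, 0.999, -0.001, -0.001]
contact_force: [0.1, 0.1, -0.0]
opening: 0.004
```

carry_out(rows=[{"claw": 0, "dp": [-0.2, 0, 0], "delta_rot": [0, 0, 0]}, {"claw": 0, "dp": [-0.4, 0, 0], "delta_rot": [0, 0, 0]}, {"claw": 0, "dp": [-0.6, 0, 0], "delta_rot": [0, 0, 0]}, {"claw": 0, "dp": [-0.8, 0, 0], "delta_rot": [0, 0, 0]}, {"claw": 0, "dp": [-1.0, 0, 0], "delta_rot": [0, 0, 0]}])

```text
clock: 6.95
tool_pos: [0.6022, -0.2189, 0.1103]
eef_rot: [0.052, 0.999, -0.001, -0.003]
contact_force: [-5.7, 1.3, 5.1]
opening: 0.002
```

```bash
python3 mv.py -0.0 0 0.11; python3 - <<'E'
from h import *
from plant import sensors,optics
for n in ['side']:
    d=optics.snapshot(n);pickle.dump(d,open(f'{n}5.pkl','wb'))
    crop(d['pixels'],185,160,315,250,5,f'pics/{n}5.png')
E
```

```text
clock 6.95 pos [ 0.6022 -0.2189  0.1103] local [-0.0285 -0.0006  0.1103]
dp cm [-2.85  0.07  0.01] rot [-0.002 -0.006 -0.005] F [-5.73  1.33  5.06]
```

View pics/side5.png

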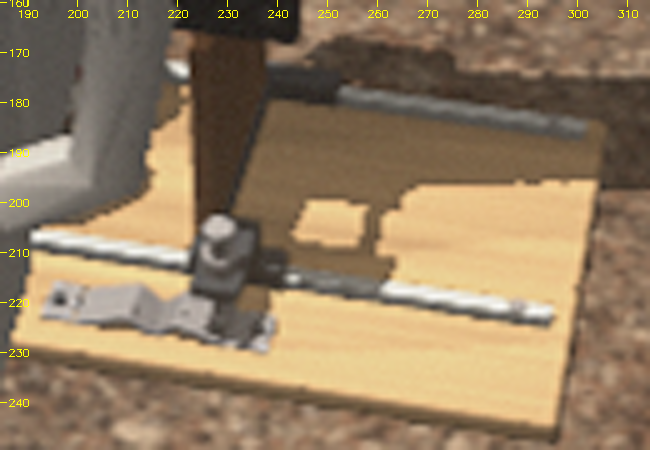

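carry_out(rows=[{"claw": 0, "dp": [-0.2, 0, 0], "delta_rot": [0, 0, 0]}, {"claw": 0, "dp": [-0.3, 0, 0], "delta_rot": [0, 0, 0]}, {"claw": 0, "dp": [-0.5, 0, 0], "delta_rot": [0, 0, 0]}, {"claw": 0, "dp": [-0.6, 0, 0], "delta_rot": [0, 0, 0]}, {"claw": 0, "dp": [-0.8, 0, 0], "delta_rot": [0, 0, 0]}])

```text
clock: 7.5
tool_pos: [0.6082, -0.2196, 0.1102]
eef_rot: [0.052, 0.999, -0.001, -0.005]
contact_force: [-6.3, 1.5, 6.2]
opening: 0.005
```

```bash
python3 mv.py -0.0 0 0.11
```

```text
clock 7.5 pos [ 0.6082 -0.2196  0.1102] local [-0.0225 -0.0006  0.1102]
dp cm [-2.25  0.07 -0.  ] rot [-0.002 -0.011 -0.004] F [-6.31  1.49  6.18]
```

carry_out(rows=[{"claw": 0, "dp": [-0.2, 0, 0], "delta_rot": [0, 0, 0]}, {"claw": 0, "dp": [-0.3, 0, -0.1], "delta_rot": [0, 0, 0]}, {"claw": 0, "dp": [-0.4, 0, -0.1], "delta_rot": [0, 0, 0]}, {"claw": 0, "dp": [-0.5, 0, -0.1], "delta_rot": [0, 0, 0]}, {"claw": 0, "dp": [-0.6, 0, -0.1], "delta_rot": [0, 0, 0]}])

```text
clock: 8.0
tool_pos: [0.611, -0.2198, 0.1103]
eef_rot: [0.052, 0.999, -0.001, -0.009]
contact_force: [-6.4, 1.3, 2.6]
opening: 0.003
```

```bash
python3 mv.py -0.0 0 0.11; python3 - <<'E'
from h import *
from plant import sensors,optics
for n in ['side']:
    d=optics.snapshot(n);pickle.dump(d,open(f'{n}6.pkl','wb'))
    crop(d['pixels'],185,160,315,250,5,f'pics/{n}6.png')
E
```

```text
clock 8.0 pos [ 0.611  -0.2198  0.1103] local [-0.0196 -0.0006  0.1103]
dp cm [-1.96  0.07 -0.01] rot [-0.002 -0.018 -0.004] F [-6.44  1.29  2.61]
```

View pics/side6.png

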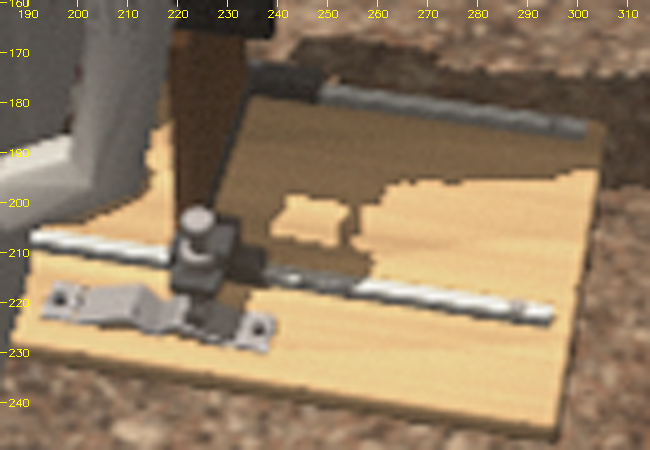

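carry_out(rows=[{"claw": 0, "dp": [-0.2, 0, 0], "delta_rot": [0, -0.004, 0]}, {"claw": 0, "dp": [-0.3, 0, -0.1], "delta_rot": [0, -0.008, 0]}, {"claw": 0, "dp": [-0.4, 0, -0.1], "delta_rot": [0, -0.012, 0]}, {"claw": 0, "dp": [-0.5, 0, -0.1], "delta_rot": [0, -0.016, 0]}, {"claw": 0, "dp": [-0.6, 0, -0.1], "delta_rot": [0, -0.018, 0]}])

```text
clock: 8.55
tool_pos: [0.6135, -0.2202, 0.1099]
eef_rot: [0.052, 0.999, -0.001, -0.004]
contact_force: [-6.7, 1.4, 1.0]
opening: 0.007
```

```bash
python3 mv.py -0.0 0 0.11; python3 - <<'E'
from h import *
from plant import sensors,optics
for n in ['side']:
    d=optics.snapshot(n);pickle.dump(d,open(f'{n}7.pkl','wb'))
    crop(d['pixels'],185,160,315,250,5,f'pics/{n}7.png')
E
```

```text
clock 8.55 pos [ 0.6135 -0.2202  0.1099] local [-0.0171 -0.0007  0.1099]
dp cm [-1.71  0.08 -0.03] rot [-0.002 -0.008 -0.004] F [-6.73  1.41  0.96]
```

View pics/side7.png

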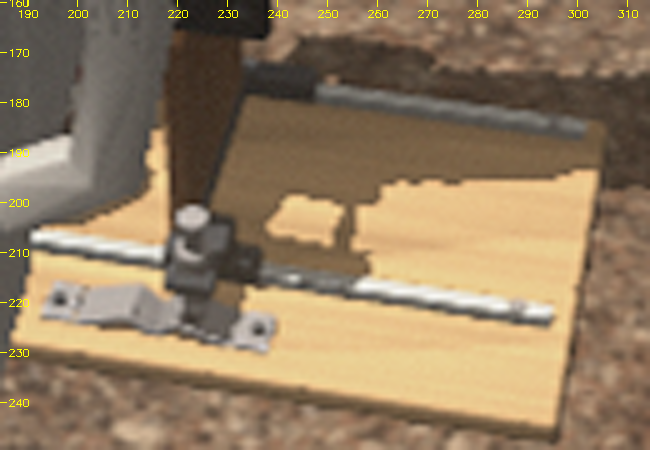

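carry_out(rows=[{"claw": 0, "dp": [-0.3, 0, 0], "delta_rot": [0, -0.002, 0]}, {"claw": 0, "dp": [-0.4, 0, 0], "delta_rot": [0, -0.004, 0]}, {"claw": 0, "dp": [-0.5, 0, 0], "delta_rot": [0, -0.008, 0]}, {"claw": 0, "dp": [-0.5, 0, 0], "delta_rot": [0, -0.008, 0]}, {"claw": 0, "dp": [-0.6, 0, 0], "delta_rot": [0, -0.008, 0]}])

```text
clock: 9.1
tool_pos: [0.6166, -0.2205, 0.1092]
eef_rot: [0.052, 0.999, -0.001, -0.003]
contact_force: [-7.0, 1.6, 3.3]
opening: 0.001
```

```bash
python3 mv.py -0.0 0 0.11; python3 - <<'E'
from h import *
from plant import sensors,optics
for n in ['side']:
    d=optics.snapshot(n);pickle.dump(d,open(f'{n}8.pkl','wb'))
    crop(d['pixels'],185,160,315,250,5,f'pics/{n}8.png')
E
```

```text
clock 9.1 pos [ 0.6166 -0.2205  0.1092] local [-0.014  -0.0008  0.1092]
dp cm [-1.4   0.08 -0.09] rot [-0.002 -0.006 -0.004] F [-6.99  1.55  3.26]
```

View pics/side8.png

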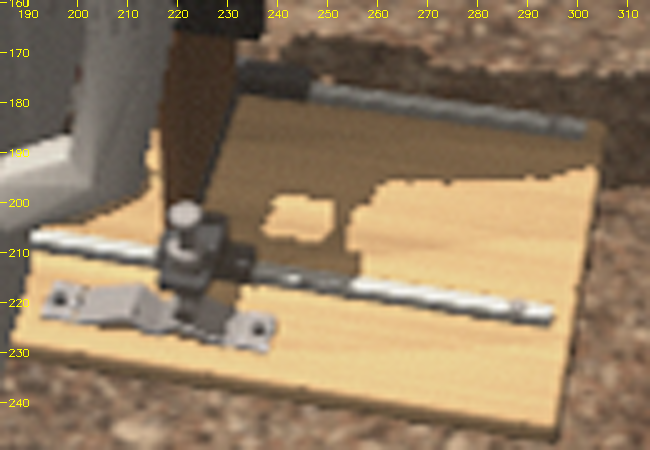

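carry_out(rows=[{"claw": 0, "dp": [-0.3, 0, 0], "delta_rot": [0, -0.002, 0]}, {"claw": 0, "dp": [-0.4, 0, 0], "delta_rot": [0, -0.004, 0]}, {"claw": 0, "dp": [-0.4, 0, -0.1], "delta_rot": [0, -0.006, 0]}, {"claw": 0, "dp": [-0.5, 0, -0.1], "delta_rot": [0, -0.006, 0]}, {"claw": 0, "dp": [-0.5, 0, -0.1], "delta_rot": [0, -0.006, 0]}])

```text
clock: 9.65
tool_pos: [0.6232, -0.2212, 0.1105]
eef_rot: [0.052, 0.999, -0.001, 0.002]
contact_force: [0.9, 0.2, -0.3]
opening: 0.002
```

```bash
python3 mv.py -0.0 0 0.11; python3 - <<'E'
from h import *
from plant import sensors,optics
for n in ['side']:
    d=optics.snapshot(n);pickle.dump(d,open(f'{n}9.pkl','wb'))
    crop(d['pixels'],185,160,315,250,5,f'pics/{n}9.png')
E
```

```text
clock 9.65 pos [ 0.6232 -0.2212  0.1105] local [-0.0073 -0.0008  0.1105]
dp cm [-0.73  0.08  0.05] rot [-0.002  0.003 -0.004] F [ 0.9   0.17 -0.32]
```

View pics/side9.png

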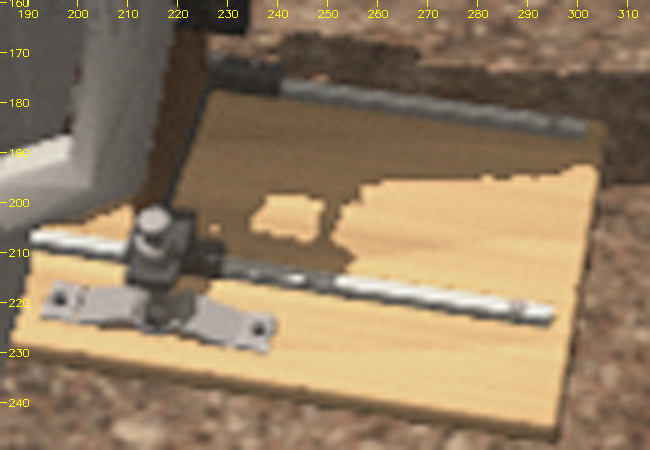

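carry_out(rows=[{"claw": 0, "dp": [0.6, 0, 0], "delta_rot": [0, 0, 0]}, {"claw": 0, "dp": [1.5, 0, 0], "delta_rot": [0, 0, 0]}, {"claw": 0, "dp": [3, 0, 0], "delta_rot": [0, 0, 0]}, {"claw": 0, "dp": [5, 0, -1], "delta_rot": [0, 0, 0]}, {"claw": 0, "dp": [7, 0, -3], "delta_rot": [0, 0, 0]}])

```text
clock: 10.2
tool_pos: [0.5511, -0.2136, 0.1395]
eef_rot: [0.052, 0.999, -0.001, -0.0]
contact_force: [0.3, 0.8, 0.5]
opening: 0.004
```

carry_out(rows=[{"claw": 0, "dp": [2, 0, -2.5], "delta_rot": [0, 0, 0]}, {"claw": 0, "dp": [5, 0, -5], "delta_rot": [0, 0, 0]}, {"claw": 0, "dp": [8, 1, -7.5], "delta_rot": [0, 0, 0]}, {"claw": 0, "dp": [11, 3, -9], "delta_rot": [0, 0, 0]}, {"claw": 0, "dp": [13, 5, -9], "delta_rot": [0, 0, 0]}])

```text
clock: 10.7
tool_pos: [0.4251, -0.1502, 0.2313]
eef_rot: [0.053, 0.999, -0.002, 0.001]
contact_force: [-0.1, 0.3, -0.4]
opening: 0.003
```

carry_out(rows=[{"claw": 0, "dp": [0, 4, 0], "delta_rot": [0, 0, 0]}, {"claw": 0, "dp": [0, 8, 0], "delta_rot": [0, 0, 0]}, {"claw": 0, "dp": [0, 12, 0], "delta_rot": [0, 0, 0]}, {"claw": 0, "dp": [0, 16, 0], "delta_rot": [0, 0, 0]}, {"claw": 0, "dp": [0, 20, 0], "delta_rot": [0, 0, 0]}])

```text
clock: 11.2
tool_pos: [0.4456, 0.0499, 0.2309]
eef_rot: [0.053, 0.999, -0.002, 0.002]
contact_force: [1.0, 0.5, -1.0]
opening: 0.006
```

```bash
python3 mv.py -0.0 0 0.11; python3 - <<'E'
from h import *
from plant import sensors,optics
for n in ['side','top']:
    d=optics.snapshot(n);pickle.dump(d,open(f'{n}10.pkl','wb'))
    cv2.imwrite(f'pics/{n}10f.png',d['pixels'])
    crop(d['pixels'],*((185,160,315,250,5) if n=='side' else (190,70,350,245,3.4)),f'pics/{n}10.png')
E
```

```text
clock 11.2 pos [0.4456 0.0499 0.2309] local [-0.211   0.2514  0.2309]
dp cm [-21.22 -24.96  12.25] rot [-0.004  0.003 -0.007] F [ 1.03  0.54 -1.01]
```

View pics/side10.png

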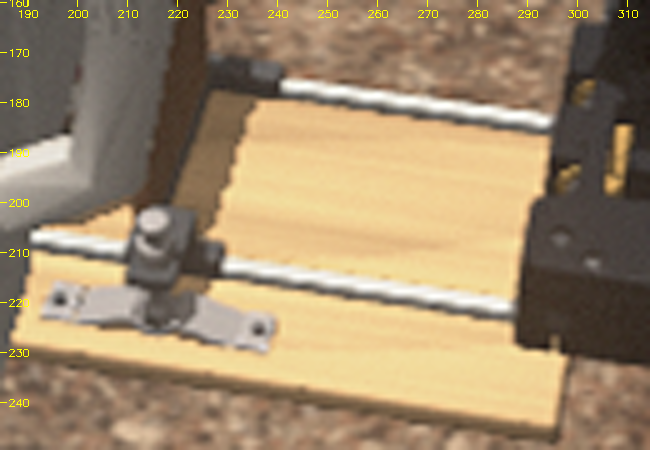

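View pics/top10.png

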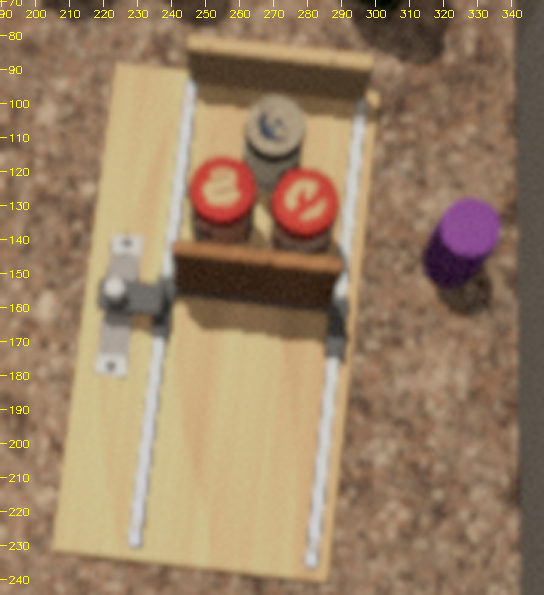

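```bash
python3 - <<'E'
from pose import *
def loc(P): d=P[:2]-p[:2];c,s_=np.cos(p[2]),np.sin(p[2]);return np.round([c*d[0]+s_*d[1],-s_*d[0]+c*d[1]],4)
for uv in [(175,241),(341,256)]: print('front',loc(onz(ct,T(*uv),.141)))
for uv in [(175,253),(341,270)]: print('back',loc(onz(ct,T(*uv),.141)))
def S5(X,Y): return (185+X/5-.5,160+Y/5-.5)
P=tri([ct,cs],[T(114,290),S5(154,220)]);print('pin head',P,loc(P))
a=pickle.load(open('top0.pkl','rb'))['pixels'];b=pickle.load(open('top10.pkl','rb'))['pixels']
r=cv2.matchTemplate(b[105:150,235:305],a[112:140,243:293],cv2.TM_CCOEFF_NORMED);print('jars match',cv2.minMaxLoc(r))
E
```

```text
front [0.0185 0.0534]
front [ 0.0211 -0.0534]
back [0.0107 0.0524]
back [ 0.012  -0.0543]
pin head [ 0.63729905 -0.12736224  0.07624642] [-0.0026  0.094 ]
jars match (0.05214739218354225, 0.998503565788269, (20, 2), (8, 7))
```

View pics/top10f.png

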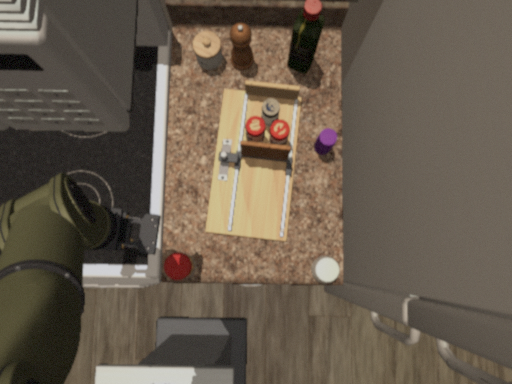

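```bash
python3 - <<'E'
from plant import sensors, finish_job
s=sensors.get_state();print(s['clock'],s['qd'],s['contact_force'])
print(finish_job())
E
```

```text
11.3 [ 0.07950138 -0.00583888  0.07155446  0.03214394  0.0270934   0.02127297
  0.0560049 ] [-0.1051391   0.01643285  0.18096135]
the job is handed in; nothing more can be done
None
```

The stop is pushed up to the jars, its pin is seated in the notch, and the job is handed in at 11.3 s of the 48 s. I used the shut fingertips on the plate's back face in small steps. The push rose to about 7 N on the first hump, then fell to nothing as the pin snapped in. I stopped there, backed away and lifted clear.

**Last checks, after backing away:**
- **Pin position:** it lies at rack x ≈ -2.6 mm, y ≈ 94 mm. I had estimated the notch at x ≈ -2 to -4 mm, so they agree within the roughly 2 mm calibration.
- **Pin height:** the pin head is back at its starting height (76 mm), so it has dropped fully.
- **Gap to the front jars:** about 22 mm by my measurement, against the stated 16 to 20 mm. The difference is within the picture error, since jar positions and calibration each carry about 2 mm.
- **Other things:** the jars match their first picture to the pixel, and the timer, honey jar and purple jar look where they were.
- **Robot:** it touched nothing, with the force near zero, but the arm was still settling slightly when I handed in (joint speeds up to 0.08 rad/s).

**Side force while pushing:** besides the push, friction at the fingertips pressed down on the plate with up to about 6 N while it climbed the ramp. I eased this by raising the tool slightly.

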